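# Load a label roll in the desktop label printer

## Robot

A 7-joint arm with a two-finger parallel gripper is mounted at the origin on the work surface. World frame = base frame: x ahead of the robot, y to its left, z up, the work surface at z = 0. Lengths are in m, angles in rad, forces in N, time in s.
With the tool pointing down it reaches from about 0.4 to 0.875 m from the base axis. Payload 4.4 kg.
Tool frame: the origin (TCP) lies on the centre line of the jaws, within the pads' length; the fingertips stand manip.tip_reach ahead of it and the grasp point (between the pads) lies 8 mm behind it (manip.tip_reach is the distance from the TCP to the fingertips, in m); x points along the fingers, z is the direction in which the jaws open and shut, and the axes are right-handed (so a half turn about x gives the same grasp; the last joint's range is limited). The gripper opens to 85 mm and grips with 20 to 120 N. Pads are 22 mm wide; open, the fingers measure 114 mm over their backs; the gripper's body (76 mm by 85 mm) begins 54 mm behind the grasp point. The pads swing forward as they close: fully open they stand 13 mm farther back than shut.
Start: joints at [-1.251, 0.628, 0.038, 1.517, -0.027, 0.996, -0.02], TCP at [0.245, 0.602, 0.214] pointing down, gripper open.
Joint ranges: [-3.06, 3.06], [-0.37, 2.12], [-1.25, 1.32], [0.18, 2.47], [-1.1, 4.24], [0.23, 1.98], [-2.94, 2.94]. Speed limits (rad/s): [2.57, 2.57, 3.14, 3.14, 3.14, 3.14, 3.14].

## Interface

Orientations are given as a unit quaternion [w, x, y, z].
In Python, from workcell import manip gives the robot as it stands. The module is installed in compiled form; this text tells all that it offers.
- The arm moves only by the tool drive_tool, never from a script. Its argument "series" is a list that holds one entry, the list of rows, each a list of 7 numbers: the shift along the tool's x, y, z in m, then the turn, a rotation vector about the tool's x, y, z in rad, then the gripper command: -1 is shut, 1 is fully open, values between are in proportion. In form: [[[tx, ty, tz, rx, ry, rz, fingers], ...]]. A call has 1 to 20 rows; each row is the pose to reach, as a shift and turn from the pose commanded when the call began, along the tool's axes at that moment; what a row does not reach only later rows make up. A row lasts 1/10 s, in which the tool goes at most 50 mm and 8.59 degrees, less where a joint would pass 70% of its speed; a pose out of reach is approached as far as the arm can. A call with a gripper value outside its range is refused whole. The fingers move at their own pace and stop on an object; "force" is the grip in N (left out, the last holds). Time passes only in rows, so rows that repeat a pose let the fingers close. It gives the time, the measured TCP pose, the force and the opening at its end, in the units of the state.
- manip.get_obs(): the state, without advancing time (a new reading comes with each control period).
- manip.get_image(name): name is "scene" or "top" or "wrist"; returns a dict with "img" (480x640x3 uint8, red, green, blue), "z_map" (480x640 float32, m along the optical axis (not along the pixel's ray), 0 where there is no reading), "fx", "fy", "cx", "cy" (pixels), "extrinsics" (4x4, takes a point from camera to world coordinates); the wrist camera has in their place "mount" (4x4, takes a point from camera to tool coordinates, whose origin is the TCP and whose axes are the tool frame's). Camera axes: x right, y up, looking along -z (the intrinsics and any distortion apply to the point x, -y, -z); pixel columns grow to the right and rows downward; lengths in m; the calibration is good to about 2 mm. The wrist camera is an equidistant fisheye: a pixel r from the principal point sees the ray r / f radians off the axis. A picture is of the moment at which its call begins: read the wrist's pose just before it.
- manip.finish_job(): hands the job in, once; it reports no verdict.
The state is a dict: "time_s": time; "joints": joint angles; "joint_vel": joint speeds; "joint_efforts": joint torques, N m; "tcp_pos": TCP position; "eef_rot": TCP orientation; "wrist_force": force on the tool from outside, world axes, zero at the start; "wrist_torque": the same for the moment, N m; "grip_width": finger opening in m.
Only numpy, scipy, OpenCV 4.12 (cv2) and the standard library are available. Lean on these libraries where they do the work, as an engineer would, in place of code of your own. Each camera call takes 0.05 s, during which the arm holds its last target. There are 200 camera calls.

## Task

Load the label roll into the open label printer on the desk: take it from the carton tray, lay it lengthwise in the printer's V-shaped well so that it beds down on both slopes, and let go of it. Then slide the edge guide up behind it until you feel that it has pushed the roll fully home against the end stop, and leave the guide there, snug against the roll. Work gently, so that the roll is neither dropped nor squashed against the stop, and leave the other things on the desk as they are.

Things in the scene. Friction and masses are not known exactly. Their poses are not given: they have to be found in the camera images.
- roll_center (a point): The label roll: a white paper cylinder of 60 mm diameter and 57 mm length on a cardboard core, 90 to 180 g, lying on its side in the shallow carton tray; both end faces are alike. The point is the middle of the cylinder; its y axis is the roll's axis (level). Room on both round sides to grip it across its diameter from above.
- printer: Desktop label printer, fixed on the desk, cover thrown back. Base 220 mm deep (x -125 to +95 mm), 178 mm wide (y -89 to +89), its flat rim 75 mm above the desk. Origin at desk height below the axis of the roll well. x points from the front to the rear hinge, y along the well to the printer's left, z up. A rubber platen roller stands 7 mm above the rim at x = -100 mm.
- well (a point): A point on the axis that the roll has when bedded in the well: printer x = 0, y = 0, 87 mm above the desk; axes as the printer's. The well is a V groove along y (y -78 to +60 mm): two 45-degree slopes that meet at x = 0, 42.4 mm below this point, and reach the rim at x = -30 and +30 mm. A bedded roll stands 42 mm above the rim.
- cover_hinge (a point): Middle of the rear hinge of the opened cover (printer x = +92 mm, 81 mm above the desk). The cover, 178 mm wide, leans back from here to its outer edge at printer x = +290 mm, 160 mm above the desk, clear of the well. Nothing to do with it.
- stop_range (a point): Middle of the end stop's range of settings: printer y = +40 mm, on the bedded roll's axis. The stop is an upright dark plate, 40 mm wide, 6 mm thick, 40 mm high (up to 12 mm above the axis), across the left (+y) part of the well; a thumb screw clamps it, so it does not move. Its face looks to -y and lies anywhere within 12 mm either way of this point: not measured, to be seen or felt.
- guide (a joint): Travel of the sliding edge guide along the printer's +y, towards the end stop, in m: 0 fully back, 0.050 fully forward; it starts between 0 and 0.008. Its face lies at printer y = -50 mm + travel. With the 57 mm roll home against the stop it ends between 0.021 and 0.045. It stays where it is left: friction 2.5 N, damping 4 N per m/s; moving guide and roll together takes 3 to 5 N.
- guide_tab (a point): Finger tab of the edge guide: a dark ribbed block 18 mm wide (printer x), 26 mm long (y), 14 mm high, on the outer (-y) side of the guide's upright plate. The point is its centre: 92 mm above the desk (17 mm above the rim), 19 mm to -y of the guide's face. The plate (40 mm wide, 6 mm thick) is as high as the tab's top. Pinch the tab across its width from above, or push it.
- tray: Shallow carton tray, fixed, 118 x 110 mm, walls 16 mm high, floor 3 mm thick; the roll lies in its middle along the tray's y between two low ribs. Origin under its centre at desk height.
- mug_center (a point): White mug with a handle, 82 mm wide and 95 mm high, standing behind the tray; its centre. Not to be touched.
- handset_center (a point): Black cordless telephone handset, 142 x 48 x 22 mm, lying in front of the tray; its centre. Not to be touched.
- stapler_center (a point): Black stapler, 150 mm long, 38 mm wide, 50 mm high, standing behind the tray; its centre. Not to be touched.
Mind the look-alikes: they are no part of the job. Of the things that look like the part that bears roll_center, the smallest one is meant.

How it is judged:
On the way, in this order (a step that is already met when the one before it is completed fails the run):
1. the roll lies bedded on both slopes of the well, let go of (x of roll_center in the frame of printer between -0.002 and 0.002 m and z of roll_center in the frame of printer between 0.084 and 0.089 m and angle between the y axis of roll_center and the y axis of printer, either way round below 0.05 rad and contact force between roll and the fingers below 0.05 N), for 0.2 s.
2. the guide, snug behind the roll, presses it home against the end stop (1 N or more) (contact force between roll and stop_plate above 1 N and distance between guide_tab and roll_center below 0.0493 m and x of roll_center in the frame of printer between -0.002 and 0.002 m and z of roll_center in the frame of printer between 0.084 and 0.089 m and angle between the y axis of roll_center and the y axis of printer, either way round below 0.05 rad), for 0.2 s.
At the end, for the whole second after the job is handed in: The roll lies in the well on both slopes (axis within 2 mm of the well's, in line within 0.05 rad), its end face within 1.5 mm of the end stop's plate, the edge guide's face within 1.5 mm of its other end, everything at rest and let go (x of roll_center in the frame of printer between -0.002 and 0.002 m and z of roll_center in the frame of printer between 0.084 and 0.089 m and angle between the y axis of roll_center and the y axis of printer, either way round below 0.05 rad and distance between roll_center and stop_plate below 0.034 m and distance between guide_tab and roll_center below 0.0493 m and linear speed of roll below 0.01 m/s); the robot touches nothing.
It fails at once if the roll is squashed against the end stop (over 12 N) (contact force between roll and stop_plate above 12 N).
It fails at once if the roll is dropped into or rammed into the printer (over 30 N) (contact force between roll and printer above 30 N).
It fails at once if the mug, the handset or the stapler is shifted by more than 15 mm (distance of any of mug_center, handset_center, stapler_center from where it was at the start of the episode above 0.015 m).
It also fails if it takes over 72 s, if anything falls off the work surface, if the arm or the gripper's body presses on something with over 40 N, if the wrist force passes 120 N, or if a joint passes its speed limit or range.

## Working session

There is one attempt and no reset: what is moved stays moved. The work goes in short steps, Python scripts to look and compute and a tool call to move; the robot and the scene stay as the last step left them, time stands still between calls to the robot, and variables do not carry over. Pictures are saved under pics/ and viewed, on a budget of 10 in all, crops included, one or two more only if the job needs it, and the job is handed in when it is done.

Besides the shell and the picture viewer there is one more tool, called after "Call:" by a JSON object that holds its "method" and its "body". drive_tool: Moves the arm, as the interface text tells. Its arguments: {"type":"object","properties":{"series":{"type":"array","items":{"type":"array","items":{"type":"array","items":{"type":"number"}}}},"force":{"type":"number"}},"required":["series"]}

```bash
mkdir -p pics; cat > h.py <<'E'
import numpy as np, cv2
from workcell import manip
from scipy.spatial.transform import Rotation as R
def rot(o):
    q=o["eef_rot"]; return R.from_quat([q[1],q[2],q[3],q[0]])
def cloud(d):
    z=d["z_map"]; v,u=np.mgrid[0:480,0:640]
    p=np.stack([(u-d["cx"])/d["fx"]*z,-(v-d["cy"])/d["fy"]*z,-z],-1)
    E=d["extrinsics"]; return p@E[:3,:3].T+E[:3,3]
E
python3 - <<'E'
from h import *
o=manip.get_obs(); print(o, manip.tip_reach); print(rot(o).as_matrix().round(3))
for n in("top","scene"):
    d=manip.get_image(n); cv2.imwrite(f"pics/{n}0.png",d["img"][...,::-1]); np.savez(f"{n}0.npz",P=cloud(d),**d)
    print(n,d["fx"],d["cx"],d["cy"],d["extrinsics"].round(3).tolist(),(d["z_map"]>0).mean())
E
```

```text
{'time_s': 0.0, 'joints': array([-1.25081321,  0.62934388,  0.03843619,  1.51838795, -0.02701617,
        0.9962674 , -0.02000897]), 'joint_vel': array([-0.00143441,  0.00024534, -0.00068707,  0.00092249, -0.00052698,
        0.00043783,  0.00029417]), 'joint_efforts': array([-6.54337418e-04, -5.63398218e+01,  1.22545637e+00, -1.93438482e+01,
        1.08784102e-02,  1.05635799e-02,  2.00705671e-05]), 'tcp_pos': array([0.24430315, 0.60163061, 0.21258407]), 'eef_rot': array([ 0.58602586, -0.39524938,  0.58713063,  0.39449872]), 'wrist_force': array([-0.40932342,  0.30567248,  0.29236627]), 'wrist_torque': array([-0.03849412,  0.04494805,  0.01709107]), 'grip_width': 0.0852316430790011} 0.011
[[-0.001 -0.926  0.376]
 [-0.002  0.376  0.926]
 [-1.    -0.    -0.002]]
top 484.6657980391089 321.81661201059666 236.56544638743972 [[-0.021, 0.997, -0.073, 0.509], [-1.0, -0.021, -0.003, -0.079], [-0.005, 0.072, 0.997, 1.026], [0.0, 0.0, 0.0, 1.0]] 0.9958951822916666
scene 513.1519364703346 319.16388941299596 239.49326016360712 [[0.674, -0.411, 0.614, 1.291], [0.738, 0.399, -0.544, -0.682], [-0.022, 0.82, 0.572, 0.733], [0.0, 0.0, 0.0, 1.0]] 0.9915397135416667
```

View pics/top0.png

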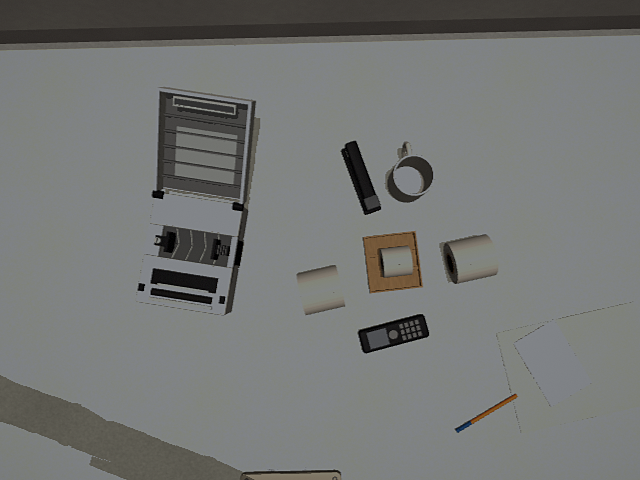

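View pics/scene0.png

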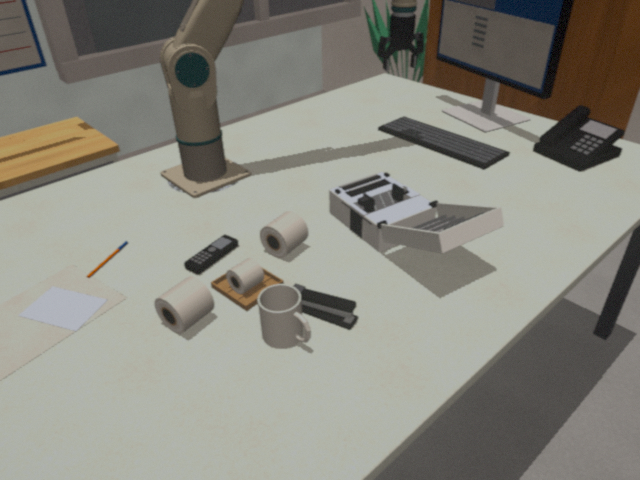

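The top view shows the printer at left (rim about px 140–243, 190–315), with its well running roughly left–right at row 245. The end stop is at about (165,241) and the guide at (222,248). The small roll lies in the tray at (397,262). The larger rolls at (321,290) and (470,258) are the look-alikes. The scene view agrees.

```bash
python3 - <<'E'
from h import *
D={n:dict(np.load(n+"0.npz")) for n in("top","scene")}
T=D["top"]["P"]
def xy(u,v): return T[v,u].round(3)
for q in [(397,262),(150,210),(225,290),(165,241),(222,248),(235,248),(392,290),(300,400),(321,290),(470,258)]: print(q,xy(*q))
for n in D:
    P=D[n]["P"]; img=D[n]["img"]
    # tabletop check
    P=P.reshape(-1,3); 
    d=P[(abs(P[:,0]-.35)<.05)&(abs(P[:,1]+.1)<.1)]; print(n,"table z",np.median(d[:,2]))
    # roll
    c=T[262,397]
    m=(np.hypot(P[:,0]-c[0],P[:,1]-c[1])<.055)&(P[:,2]>.035)&(P[:,2]<.08); q=P[m]
    r=cv2.minAreaRect((q[:,:2]*1000).astype(np.float32)); print(n,"roll",r,len(q),q[:,2].max(),np.percentile(q[:,2],98))
    top=q[q[:,2]>np.percentile(q[:,2],90)]; print(" top ridge mean",top.mean(0))
    # rim
    c=T[210,190]
    m=(P[:,1]>.1)&(P[:,1]<.45)&(P[:,0]>.2)&(P[:,0]<.7)&(abs(P[:,2]-.075)<.005); q=P[m]
    from collections import Counter
    r=cv2.minAreaRect((q[:,:2]*1000).astype(np.float32)); print(n,"rim",r,len(q),np.median(q[:,2]), cv2.boxPoints(r).tolist())
E
```

```text
(397, 262) [ 0.526 -0.224  0.063]
(150, 210) [ 0.649  0.29  -0.003]
(225, 290) [0.478 0.115 0.073]
(165, 241) [0.574 0.224 0.1  ]
(222, 248) [0.559 0.116 0.098]
(235, 248) [0.559 0.095 0.075]
(392, 290) [ 0.469 -0.219  0.016]
(300, 400) [ 0.246 -0.024  0.002]
(321, 290) [ 0.474 -0.072  0.087]
(470, 258) [ 0.53  -0.362  0.085]
top table z -0.00013959122056594886
top roll ((527.879638671875, -224.30636596679688), (59.411128997802734, 58.1082763671875), 5.7561726570129395) 874 0.0676382118078449 0.06492662057462717
 top ridge mean [ 0.52774031 -0.22750154  0.06446393]
top rim ((570.0494384765625, 183.6365966796875), (178.33413696289062, 256.2857971191406), 80.48381805419922) 7510 0.07466865324887384 [[428.92828369140625, 116.88192749023438], [681.6873168945312, 74.51119995117188], [711.1705932617188, 250.39126586914062], [458.41156005859375, 292.7619934082031]]
scene table z -0.0005749540721652346
scene roll ((527.654052734375, -224.32492065429688), (62.38885498046875, 61.42660903930664), 3.6614627838134766) 653 0.06570621675197397 0.0631930739813651
 top ridge mean [ 0.52945445 -0.22825481  0.06266001]
scene rim ((570.5501098632812, 184.64810180664062), (180.27471923828125, 260.7970886230469), 81.38005828857422) 2294 0.07435389026076322 [[428.1147766113281, 115.0729751586914], [685.9659423828125, 75.9848403930664], [712.9854736328125, 254.22323608398438], [455.13427734375, 293.3113708496094]]
```

```bash
python3 - <<'E'
from h import *
from scipy.optimize import least_squares
D={n:dict(np.load(n+"0.npz")) for n in("top","scene")}
c0=np.array([.567,.18]); 
for n in D:
    P=D[n]["P"].reshape(-1,3)
    def loc(a,c): 
        ex=np.array([np.cos(a),np.sin(a)]); return (P[:,:2]-c)@np.stack([ex,[-ex[1],ex[0]]],1)
    a=np.radians(-9.0); L=loc(a,c0)
    # rim front part & rear: side edges
    m=(abs(P[:,2]-.075)<.004)&(abs(L[:,0])<.16)&(abs(L[:,1])<.12)
    q=L[m]
    for s in np.arange(-.13,.13,.02):
        w=q[(abs(q[:,0]-s)<.01)]
        if len(w)>30: print(n,round(s,3),"y range",w[:,1].min().round(4),w[:,1].max().round(4),len(w))
    for s in (-.06,-.03,0,.03,.06):
        w=q[(abs(q[:,1]-s)<.01)]; print(n,"y",s,"x range",w[:,0].min().round(4),w[:,0].max().round(4))
    w=(abs(L[:,0])<.05)&(abs(L[:,1])<.07)&(P[:,2]>.04)&(P[:,2]<.071)
    Q=P[w]
    def f(p):
        x=(Q[:,:2]-c0)@[np.cos(p[0]),np.sin(p[0])]-p[1]
        return (abs(x)+p[2]-Q[:,2])/np.sqrt(2)
    r=least_squares(f,[a,0,.0446],loss="cauchy",f_scale=.002); print(n,"V yaw",np.degrees(r.x[0]),"off",r.x[1:],len(Q),np.median(abs(r.fun)))
    # things above rim
    w=(abs(L[:,0])<.035)&(abs(L[:,1])<.095)&(P[:,2]>.085)&(P[:,2]<.11); Q=L[w]
    for lo,hi in((-.1,0),(0,.1)):
        k=(Q[:,1]>lo)&(Q[:,1]<hi); print("upper",k.sum(),np.percentile(Q[k],[2,50,98],axis=0).round(4).tolist(), np.median(P[w][k][:,2]))
E
```

```text
top -0.13 y range -0.0825 0.0919 213
top -0.11 y range -0.0836 0.0933 617
top -0.09 y range -0.0832 0.0921 704
top -0.07 y range -0.084 0.0931 884
top -0.05 y range -0.084 0.0931 894
top -0.03 y range -0.0849 0.0935 641
top -0.01 y range -0.0852 0.0933 213
top 0.01 y range -0.0859 0.093 213
top 0.03 y range -0.0861 0.0925 672
top 0.05 y range -0.0855 0.0919 883
top 0.07 y range -0.0869 0.0912 870
top 0.09 y range -0.0885 0.0924 515
top y -0.06 x range -0.1264 0.1597
top y -0.03 x range -0.1253 0.16
top y 0 x range -0.1253 0.16
top y 0.03 x range -0.1241 0.1596
top y 0.06 x range -0.124 0.1599
top V yaw -9.89288331016128 off [-0.00044536  0.0439894 ] 1447 0.0008641869974103044
upper 226 [[-0.0195, -0.0767], [-0.0017, -0.0565], [0.0164, -0.0452]] 0.09843000187799078
upper 151 [[-0.0183, 0.0399], [0.0007, 0.0433], [0.019, 0.0692]] 0.09510025735257954
scene -0.11 y range -0.0839 0.0933 143
scene -0.09 y range -0.0838 0.0911 239
scene -0.07 y range -0.0855 0.0913 263
scene -0.05 y range -0.0843 0.093 243
scene -0.03 y range -0.0857 0.095 136
scene -0.01 y range -0.0878 0.0952 59
scene 0.01 y range -0.0859 0.0897 98
scene 0.03 y range -0.0865 0.09 200
scene 0.05 y range -0.087 0.0901 311
scene 0.07 y range -0.0872 0.089 287
scene 0.09 y range -0.0901 0.089 243
scene 0.11 y range -0.089 0.0875 35
scene y -0.06 x range -0.1272 0.0941
scene y -0.03 x range -0.1237 0.1574
scene y 0 x range -0.1208 0.1596
scene y 0.03 x range -0.1199 0.1599
scene y 0.06 x range -0.1189 0.1597
scene V yaw -10.819858735494726 off [-0.00660337  0.04891085] 417 0.001911595796524876
upper 138 [[-0.0207, -0.0781], [0.0039, -0.0575], [0.02, -0.0444]] 0.09599269458617832
upper 89 [[-0.0192, 0.0386], [0.0003, 0.042], [0.021, 0.0675]] 0.09188996429042151
```

```bash
python3 - <<'E'
from h import *
d=dict(np.load("top0.npz")); P=d["P"]; hsv=cv2.cvtColor(d["img"],cv2.COLOR_RGB2HSV)
m=((hsv[...,0]<22)&(hsv[...,1]>110)).astype(np.uint8); m[:, :340]=0;m[:,440:]=0;m[:210]=0;m[310:]=0
E=d["extrinsics"]
def ray(uv,z):
    uv=np.asarray(uv,float); r=np.stack([(uv[:,0]-d["cx"])/d["fx"],-(uv[:,1]-d["cy"])/d["fy"],-np.ones(len(uv))],1)@E[:3,:3].T
    return E[:3,3]+r*((z-E[2,3])/r[:,2])[:,None]
v,u=np.nonzero(m); q=ray(np.stack([u,v],1),.014)
print("tray",cv2.minAreaRect((q[:,:2]*1000).astype(np.float32)),len(q))
# roll side outline: pixels with depth z>.02 in tray
m2=(P[...,2]>.022)&(np.hypot(P[...,0]-.527,P[...,1]+.225)<.05)
v,u=np.nonzero(m2); Q=P[m2]
from scipy.optimize import least_squares
for n in("top","scene"):
    A=np.load(n+"0.npz")["P"].reshape(-1,3); A=A[(A[:,2]>.04)&(np.hypot(A[:,0]-.527,A[:,1]+.225)<.045)]
    f=lambda p:np.hypot((A[:,0]-p[0])*np.cos(p[1])+(A[:,1]+.225)*np.sin(p[1]),A[:,2]-p[2])-.030
    r=least_squares(f,[.527,0,.033],loss="cauchy",f_scale=.002); print(n,"x,yaw,z",r.x[0],np.degrees(r.x[1]),r.x[2],np.median(abs(r.fun)),len(A))
E
```

```text
tray ((555.034423828125, -219.0259246826172), (172.58396911621094, 109.73516082763672), 5.424598693847656) 2022
top x,yaw,z 0.5279251907106567 5.5079374666332495 0.03298304754006999 0.0009210740176679305 843
scene x,yaw,z 0.5269863129709833 5.524470164169481 0.03167647643939405 0.001240867276152748 578
```

Call:
{"method": "drive_tool", "body": {"series": [[[0, 0, -0.05, 0.15, 0, 0, 1], [0, 0.02, -0.1, 0.3, 0, 0, 1], [0, 0.03, -0.15, 0.45, 0, 0, 1], [0, 0.04, -0.2, 0.6, 0, 0, 1], [0, 0.05, -0.3, 0.75, 0, 0, 1], [0, 0.05, -0.3, 0.75, 0, 0, 1]]]}}

```text
time_s: 0.7
tcp_pos: [0.0872, 0.3465, 0.2132]
eef_rot: [0.691, -0.152, 0.691, 0.151]
wrist_force: [-1.1, 0.5, 0.1]
grip_width: 0.0855
```

Call:
{"method": "drive_tool", "body": {"series": [[[0, -0.035, 0.033, 0, 0, 0, 1], [0, -0.07, 0.067, 0, 0, 0, 1], [0, -0.105, 0.1, 0.05, 0, 0, 1], [0, -0.14, 0.133, 0.1, 0, 0, 1], [0, -0.175, 0.166, 0.15, 0, 0, 1], [0, -0.21, 0.199, 0.2, 0, 0, 1], [0, -0.245, 0.232, 0.25, 0, 0, 1], [0, -0.284, 0.26, 0.3, 0, 0, 1], [0, -0.32, 0.25, 0.335, 0, 0, 1], [0, -0.365, 0.24, 0.335, 0, 0, 1], [0, -0.41, 0.23, 0.335, 0, 0, 1], [0, -0.455, 0.22, 0.335, 0, 0, 1], [0, -0.5, 0.21, 0.335, 0, 0, 1], [0, -0.545, 0.2, 0.335, 0, 0, 1], [0, -0.59, 0.19, 0.335, 0, 0, 1], [0, -0.635, 0.18, 0.335, 0, 0, 1], [0, -0.675, 0.17, 0.335, 0, 0, 1], [0, -0.703, 0.162, 0.335, 0, 0, 1], [0, -0.703, 0.162, 0.335, 0, 0, 1], [0, -0.703, 0.162, 0.335, 0, 0, 1]]]}}

```text
time_s: 2.7
tcp_pos: [0.5309, -0.2207, 0.2129]
eef_rot: [0.706, -0.035, 0.707, 0.035]
wrist_force: [0.1, 0.4, -0.5]
grip_width: 0.0854
```

```bash
python3 - <<'E'
from h import *
o=manip.get_obs(); d=manip.get_image("wrist"); cv2.imwrite("pics/w1.png",d["img"][...,::-1]); np.savez("w1.npz",tp=o["tcp_pos"],q=o["eef_rot"],**d)
print(o["joints"].round(2),o["tcp_pos"],rot(o).as_matrix().round(3).tolist()); print({k:v for k,v in d.items() if k not in("img","z_map")},o["wrist_force"])
E
```

```text
[ 0.07  0.55  0.43  1.74 -0.28  0.91  0.71] [ 0.5309041  -0.22068128  0.21290953] [[-0.001, -0.098, 0.995], [0.001, 0.995, 0.098], [-1.0, 0.001, -0.001]]
{'fx': 371.64829954431775, 'fy': 371.64829954431775, 'cx': 316.5389936557231, 'cy': 240.25123008762966, 'mount': array([[ 7.27639728e-04,  2.71202230e-01, -9.62522114e-01,
        -1.60843972e-01],
       [-6.80951607e-05,  9.62522380e-01,  2.71202254e-01,
         7.04462647e-02],
       [ 9.99999733e-01, -1.31794436e-04,  7.18837083e-04,
        -6.39353766e-04],
       [ 0.00000000e+00,  0.00000000e+00,  0.00000000e+00,
         1.00000000e+00]])} [ 0.07810865  0.39160051 -0.5086949 ]
```

View pics/w1.png

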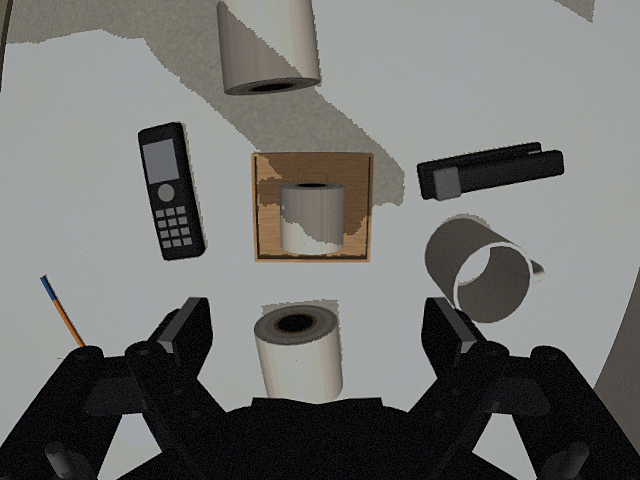

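The wrist view shows the tray roll at columns 280–345, rows 183–252, upright and centred between the jaws. The look-alikes are above and below it, and the other objects are clear.

```bash
cat >> h.py <<'E'
def wcloud(d,tp,Rm):
    v,u=np.mgrid[0:480,0:640]; a=(u-d["cx"])/d["fx"]; b=(v-d["cy"])/d["fy"]; th=np.hypot(a,b)+1e-9
    s=np.tan(np.minimum(th,1.5))/th; z=d["z_map"]
    p=np.stack([a*s*z,-b*s*z,-z],-1); M=d["mount"]; t=p@M[:3,:3].T+M[:3,3]
    return t, t@Rm.T+tp
E
python3 - <<'E'
from h import *
from scipy.optimize import least_squares
d=dict(np.load("w1.npz")); q=d["q"]; Rm=R.from_quat([q[1],q[2],q[3],q[0]]).as_matrix()
t,P=wcloud(d,d["tp"],Rm)
F=t[290:350,150:220].reshape(-1,3); F=F[(F[:,0]<.04)&(F[:,0]>-.05)]; print("finger L tool x max",np.percentile(F[:,0],[50,90,99]),np.percentile(F[:,2],[1,50,99]),np.percentile(F[:,1],[1,50,99]))
A=P.reshape(-1,3); print("table",np.median(P[200:280,210:240,2]))
A=A[(A[:,2]>.04)&(A[:,2]<.08)&(np.hypot(A[:,0]-.527,A[:,1]+.225)<.045)]
f=lambda p:np.hypot((A[:,0]-p[0])*np.cos(p[1])+(A[:,1]+.225)*np.sin(p[1]),A[:,2]-p[2])-.030
r=least_squares(f,[.527,0,.033],loss="cauchy",f_scale=.002); print("x,yaw,z",r.x[0],np.degrees(r.x[1]),r.x[2],np.median(abs(r.fun)))
yy=-(A[:,0]-r.x[0])*np.sin(r.x[1])+(A[:,1]+.225)*np.cos(r.x[1])-.225; print("y",np.percentile(yy,[1,50,99]))
E
```

```text
finger L tool x max [-0.04186425 -0.03475236 -0.03184591] [-0.05665128 -0.04362028 -0.04292626] [-0.00819153  0.00819363  0.0130383 ]
table 0.0004352075430334723
x,yaw,z 0.5254270634218928 5.394029424044094 0.033197557501980016 0.00040516400139911125
y [-0.2503731  -0.22008341 -0.19345164]
```

The wrist depth puts the open fingertips well behind the stated reach, so I'm cross-checking with the scene camera and a closing test.

```bash
cat > tips.py <<'E'
from h import *
o=manip.get_obs(); Rm=rot(o).as_matrix(); tp=o["tcp_pos"]; print("w",o["grip_width"],tp)
d=manip.get_image("scene"); P=cloud(d).reshape(-1,3); t=(P-tp)@Rm
k=(abs(t[:,2])<.07)&(abs(t[:,1])<.03)&(t[:,0]<.06)&(t[:,0]>-.15)
for lo in (-.07,-.055,-.04,-.02,0,.02,.04,.055):
    s=t[k&(t[:,2]>lo)&(t[:,2]<lo+.02)]; 
    if len(s)>5: print("scene z",lo,len(s),"x max",np.sort(s[:,0])[-6:].round(3))
d=manip.get_image("wrist"); t,P=wcloud(d,tp,Rm); t=t.reshape(-1,3)
k=(abs(t[:,2])<.07)&(abs(t[:,1])<.02)&(t[:,0]<.06)&(t[:,0]>-.1)
for lo in (-.055,-.045,-.02,0,.02,.035,.045):
    s=t[k&(t[:,2]>lo)&(t[:,2]<lo+.02)]
    if len(s)>5: print("wrist z",lo,len(s),"x",np.percentile(s[:,0],[50,98,99.8]).round(3),"y",np.percentile(s[:,1],[1,99]).round(3))
E
python3 tips.py
```

```text
w 0.0855298765847443 [ 0.53109928 -0.2194188   0.21293647]
scene z -0.07 246 x max [-0.064 -0.063 -0.061 -0.056 -0.048 -0.044]
scene z -0.055 299 x max [-0.032 -0.032 -0.031 -0.031 -0.031 -0.03 ]
scene z -0.04 97 x max [-0.081 -0.08  -0.079 -0.078 -0.058 -0.053]
scene z -0.02 149 x max [-0.092 -0.092 -0.091 -0.091 -0.09  -0.089]
scene z 0 118 x max [-0.093 -0.092 -0.091 -0.091 -0.09  -0.09 ]
scene z 0.02 424 x max [-0.085 -0.085 -0.084 -0.084 -0.083 -0.081]
scene z 0.04 356 x max [-0.031 -0.031 -0.031 -0.031 -0.03  -0.03 ]
scene z 0.055 389 x max [-0.041 -0.041 -0.04  -0.039 -0.039 -0.038]
wrist z -0.055 5795 x [-0.07  -0.035 -0.032] y [-0.009  0.019]
wrist z -0.045 4199 x [-0.08  -0.034 -0.031] y [-0.009  0.019]
wrist z -0.02 1678 x [-0.097 -0.091 -0.09 ] y [0.011 0.013]
wrist z 0 1600 x [-0.097 -0.091 -0.09 ] y [0.011 0.013]
wrist z 0.02 1754 x [-0.097 -0.082 -0.08 ] y [-0.002  0.019]
wrist z 0.035 6064 x [-0.071 -0.035 -0.032] y [-0.009  0.019]
wrist z 0.045 5872 x [-0.084 -0.043 -0.036] y [-0.01   0.015]
```

Call:
{"method": "drive_tool", "body": {"series": [[[0, 0, 0, 0, 0, 0, -0.41], [0, 0, 0, 0, 0, 0, -0.41], [0, 0, 0, 0, 0, 0, -0.41], [0, 0, 0, 0, 0, 0, -0.41], [0, 0, 0, 0, 0, 0, -0.41], [0, 0, 0, 0, 0, 0, -0.41], [0, 0, 0, 0, 0, 0, -0.41], [0, 0, 0, 0, 0, 0, -0.41]]]}}

```text
time_s: 3.65
tcp_pos: [0.5315, -0.2207, 0.2135]
eef_rot: [0.706, -0.035, 0.706, 0.035]
wrist_force: [0.1, -0.1, -1.2]
grip_width: 0.0251
```

```bash
python3 tips.py
```

```text
w 0.025104645354164654 [ 0.53146404 -0.22068437  0.21348791]
scene z -0.07 83 x max [-0.091 -0.088 -0.087 -0.085 -0.082 -0.079]
scene z -0.055 175 x max [-0.067 -0.067 -0.066 -0.066 -0.064 -0.062]
scene z -0.04 119 x max [-0.048 -0.037 -0.036 -0.032 -0.031 -0.027]
scene z -0.02 463 x max [-0.018 -0.018 -0.018 -0.017 -0.017 -0.016]
scene z 0 267 x max [-0.019 -0.019 -0.019 -0.019 -0.018 -0.018]
scene z 0.02 588 x max [-0.024 -0.022 -0.021 -0.021 -0.019 -0.019]
scene z 0.04 311 x max [-0.065 -0.065 -0.065 -0.064 -0.063 -0.063]
scene z 0.055 177 x max [-0.09  -0.089 -0.089 -0.088 -0.088 -0.087]
wrist z -0.055 7809 x [-0.086 -0.068 -0.064] y [-0.01   0.015]
wrist z -0.045 6590 x [-0.077 -0.048 -0.03 ] y [-0.01   0.015]
wrist z -0.02 4978 x [-0.085 -0.024 -0.019] y [-0.008  0.019]
wrist z 0 5292 x [-0.085 -0.025 -0.02 ] y [-0.008  0.019]
wrist z 0.02 5088 x [-0.074 -0.032 -0.026] y [-0.01   0.019]
wrist z 0.035 7464 x [-0.087 -0.069 -0.064] y [-0.01   0.015]
wrist z 0.045 2037 x [-0.094 -0.074 -0.071] y [-0.007  0.014]
```

Both cameras agree: the tips sit about 29 mm further back than stated (about −31 mm open, about −24 mm at 60 mm opening). I'll use the measured value.

Call:
{"method": "drive_tool", "body": {"series": [[[0, -0.001, -0.006, 0, 0, 0, 1], [0, -0.001, -0.006, 0, 0, 0, 1], [0, -0.001, -0.006, 0, 0, 0, 1], [0, -0.001, -0.006, 0, 0, 0, 1], [0, -0.001, -0.006, 0, 0, 0, 1], [0.03, -0.001, -0.006, 0, 0, 0, 1], [0.06, -0.001, -0.006, 0, 0, 0, 1], [0.09, -0.001, -0.006, 0, 0, 0, 1], [0.12, -0.001, -0.006, 0, 0, 0, 1], [0.14, -0.001, -0.006, 0, 0, 0, 1], [0.15, -0.001, -0.006, 0, 0, 0, 1], [0.15, -0.001, -0.006, 0, 0, 0, 1], [0.15, -0.001, -0.006, 0, 0, 0, 1]]]}}

```text
time_s: 5.05
tcp_pos: [0.5262, -0.2227, 0.0642]
eef_rot: [0.707, -0.036, 0.706, 0.035]
wrist_force: [0.8, -0.5, -0.1]
grip_width: 0.0854
```

```bash
python3 - <<'E'
from h import *
from scipy.optimize import least_squares
o=manip.get_obs(); Rm=rot(o).as_matrix(); tp=o["tcp_pos"]; print(tp,o["grip_width"],o["wrist_force"])
d=manip.get_image("wrist"); cv2.imwrite("pics/w2.png",d["img"][...,::-1]); t,P=wcloud(d,tp,Rm)
A=P.reshape(-1,3); A=A[(A[:,2]>.04)&(A[:,2]<.068)&(np.hypot(A[:,0]-.526,A[:,1]+.222)<.04)]
f=lambda p:np.hypot((A[:,0]-p[0])*np.cos(p[1])+(A[:,1]+.222)*np.sin(p[1]),A[:,2]-p[2])-.030
r=least_squares(f,[.527,0,.033],loss="cauchy",f_scale=.002); print("x,yaw,z",r.x[0],np.degrees(r.x[1]),r.x[2],np.median(abs(r.fun)))
yy=-(A[:,0]-r.x[0])*np.sin(r.x[1])+(A[:,1]+.222)*np.cos(r.x[1])-.222; print("y",np.percentile(yy,[1,50,99]))
E
```

```text
[ 0.52615782 -0.2226502   0.06417157] 0.08539953301927673 [ 0.75748695 -0.54845607 -0.08238651]
x,yaw,z 0.5252352891666994 5.414715705903451 0.033154511107007706 0.0003438581159656978
y [-0.2503342  -0.21759066 -0.1936225 ]
```

View pics/w2.png

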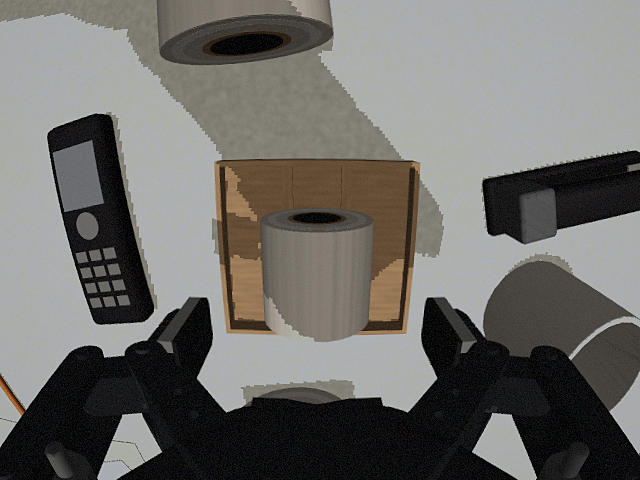

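The roll (columns 262–372) is centred between the jaws, and the tips are still above it. Next I descend and grip.

Call:
{"method": "drive_tool", "body": {"series": [[[0.02, 0, -0.001, 0, 0, 0, 1], [0.035, 0, -0.001, 0, 0, 0, 1], [0.05, 0, -0.001, 0, 0, 0, 1], [0.058, 0, -0.001, 0, 0, 0, 1], [0.063, 0, -0.001, 0, 0, 0, 1], [0.063, 0, -0.001, 0, 0, 0, 1], [0.063, 0, -0.001, 0, 0, 0, -1], [0.063, 0, -0.001, 0, 0, 0, -1], [0.063, 0, -0.001, 0, 0, 0, -1], [0.063, 0, -0.001, 0, 0, 0, -1], [0.063, 0, -0.001, 0, 0, 0, -1], [0.063, 0, -0.001, 0, 0, 0, -1], [0.063, 0, -0.001, 0, 0, 0, -1]]], "force": 25}}

```text
time_s: 6.4
tcp_pos: [0.5252, -0.2226, 0.0012]
eef_rot: [0.707, -0.035, 0.706, 0.035]
wrist_force: [-0.5, -0.6, 6.2]
grip_width: 0.0593
```

Call:
{"method": "drive_tool", "body": {"series": [[[-0.004, 0, 0, 0, 0, 0, -1], [-0.012, 0, 0, 0, 0, 0, -1], [-0.025, 0, 0, 0, 0, 0, -1], [-0.045, 0, 0, 0, 0, 0, -1], [-0.07, 0, 0, 0, 0, 0, -1], [-0.1, 0, 0, 0, 0, 0, -1], [-0.13, 0, 0, 0, 0, 0, -1], [-0.15, 0, 0, 0, 0, 0, -1], [-0.16, 0, 0, 0, 0, 0, -1], [-0.16, 0, 0, 0, 0, 0, -1], [-0.16, 0, 0, 0, 0, 0, -1]]]}}

```text
time_s: 7.5
tcp_pos: [0.524, -0.2219, 0.16]
eef_rot: [0.706, -0.035, 0.707, 0.036]
wrist_force: [-0.1, 0.1, -2.7]
grip_width: 0.059
```

```bash
cat > inhand.py <<'E'
from h import *
from scipy.optimize import least_squares
o=manip.get_obs(); Rm=rot(o).as_matrix(); tp=o["tcp_pos"]; print(tp,o["grip_width"],o["wrist_force"].round(2),Rm.round(3).tolist())
d=manip.get_image("wrist"); t,P=wcloud(d,tp,Rm)
A=t.reshape(-1,3); A=A[(abs(A[:,2])<.026)&(A[:,0]>-.01)&(A[:,0]<.033)&(abs(A[:,1])<.04)]
B=A[A[:,1]<.026]  # round side: axis along tool y, in (x,z)
f=lambda p:np.hypot(B[:,0]-p[0]-p[3]*B[:,1],B[:,2]-p[1]-p[2]*B[:,1])-.030
r=least_squares(f,[.03,0,0,0],loss="cauchy",f_scale=.001); print("roll tool x,z,dz/dy,dx/dy",r.x.round(4),np.median(abs(r.fun)),len(B))
print("y",np.percentile(A[:,1],[0.5,50,99.5]))
cv2.imwrite("pics/w3.png",d["img"][...,::-1])
E
python3 inhand.py
```

```text
[ 0.52404801 -0.22185615  0.15995241] 0.059006175397396235 [-0.09  0.09 -2.74] [[-0.001, -0.1, 0.995], [0.001, 0.995, 0.1], [-1.0, 0.001, -0.001]]
roll tool x,z,dz/dy,dx/dy [0.03 0.   0.   0.  ] nan 0
y [0.02792247 0.02848232 0.02901529]
  return _methods._mean(a, axis=axis, dtype=dtype,
  ret = ret.dtype.type(ret / rcount)
```

View pics/w3.png

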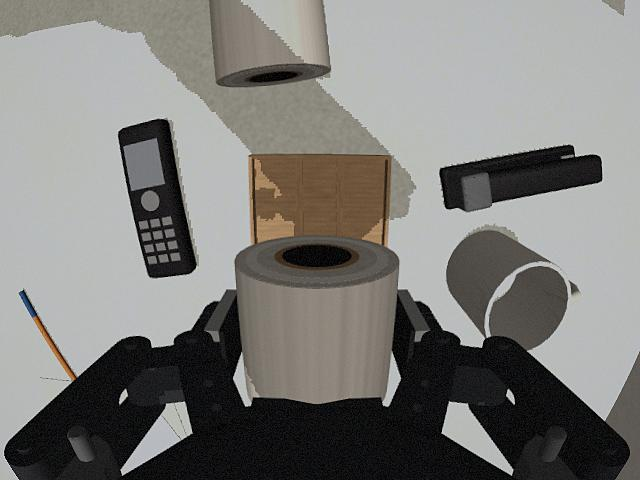

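The roll is held level and centred (end-face bore at px 316,258). Its axis lies behind the TCP, so my fit window was wrong and I'm refitting.

```bash
sed -i 's/(A\[:,0\]>-.01)&(A\[:,0\]<.033)/(A[:,0]>-.08)\&(A[:,0]<.0)/; s/\[.03,0,0,0\]/[-.034,0,0,0]/' inhand.py; python3 inhand.py
```

```text
[ 0.52376213 -0.22181324  0.15946961] 0.05952317185289397 [-0.23 -0.3  -1.79] [[-0.002, -0.1, 0.995], [0.001, 0.995, 0.1], [-1.0, 0.001, -0.002]]
roll tool x,z,dz/dy,dx/dy [-0.0319 -0.0008  0.0011 -0.0031] 0.00028660579107335493 15537
y [-0.01952437  0.01708822  0.02913665]
```

Call:
{"method": "drive_tool", "body": {"series": [[[0, 0.01, 0.002, 0, 0, 0, -1], [0, 0.03, 0.006, 0.02, 0, 0, -1], [0, 0.06, 0.012, 0.05, 0, 0, -1], [0, 0.095, 0.02, 0.08, 0, 0, -1], [0, 0.13, 0.027, 0.11, 0, 0, -1], [0, 0.165, 0.035, 0.14, 0, 0, -1], [0, 0.2, 0.042, 0.17, 0, 0, -1], [0, 0.235, 0.05, 0.2, 0, 0, -1], [0, 0.27, 0.057, 0.23, 0, 0, -1], [0, 0.305, 0.065, 0.25, 0, 0, -1], [0, 0.335, 0.071, 0.27, 0, 0, -1], [0, 0.36, 0.076, 0.275, 0, 0, -1], [0, 0.378, 0.08, 0.275, 0, 0, -1], [0, 0.388, 0.082, 0.275, 0, 0, -1], [0, 0.393, 0.083, 0.275, 0, 0, -1], [0, 0.393, 0.083, 0.275, 0, 0, -1], [0, 0.393, 0.083, 0.275, 0, 0, -1], [0, 0.393, 0.083, 0.275, 0, 0, -1]]]}}

```text
time_s: 9.4
tcp_pos: [0.568, 0.1754, 0.1606]
eef_rot: [0.704, 0.062, 0.704, -0.063]
wrist_force: [1.2, -0.2, -2.4]
grip_width: 0.0589
```

```bash
python3 inhand.py; cat > well.py <<'E'
from h import *
from scipy.optimize import least_squares
o=manip.get_obs(); Rm=rot(o).as_matrix(); tp=o["tcp_pos"]
d=manip.get_image("wrist"); cv2.imwrite("pics/w4.png",d["img"][...,::-1]); t,P=wcloud(d,tp,Rm); P=P.reshape(-1,3); P=P[np.isfinite(P).all(1)]
c0=np.array([.5672,.1837]); a=np.radians(-10)
ex=np.array([np.cos(a),np.sin(a)]); L=(P[:,:2]-c0)@np.stack([ex,[-ex[1],ex[0]]],1)
w=(abs(L[:,0])<.04)&(abs(L[:,1])<.075)&(P[:,2]>.045)&(P[:,2]<.072); Q=P[w]
def f(p):
    x=(Q[:,:2]-c0)@[np.cos(p[0]),np.sin(p[0])]-p[1]
    return (abs(x)+p[2]-Q[:,2])/np.sqrt(2)
r=least_squares(f,[a,0,.0446],loss="cauchy",f_scale=.001); print("V yaw",np.degrees(r.x[0]),"off",r.x[1:].round(4),len(Q),np.median(abs(r.fun)),"Ly range",np.percentile(L[w][:,1],[2,98]))
k=(abs(P[:,2]-.075)<.003)&(abs(L[:,0])<.13)&(abs(L[:,1])<.12)
print("rim z",np.median(P[k][:,2]))
for s in(-.08,-.06,-.04,.05,.07):
    q=L[k&(abs(L[:,0]-s)<.01)]
    if len(q)>30: print("rim x",s,"y",np.percentile(q[:,1],[.3,99.7]).round(4))
for s in(-.06,0,.06,.08):
    q=L[k&(abs(L[:,1]-s)<.01)]
    if len(q)>30: print("rim y",s,"x",np.percentile(q[:,0],[.3,99.7]).round(4))
for lo,hi in((-.1,-.03),(.02,.08)):
    k=(abs(L[:,0])<.016)&(L[:,1]>lo)&(L[:,1]<hi)&(P[:,2]>.085)&(P[:,2]<.103)
    if k.sum()>20: print("upper",lo,k.sum(),np.percentile(L[k],[1,5,50,95,99],axis=0)[:,1].round(4),np.median(P[k][:,2]))
E
python3 well.py
```

```text
[0.5680406  0.17537343 0.16064316] 0.058928615794179594 [ 1.15 -0.18 -2.36] [[0.0, 0.176, 0.984], [-0.001, 0.984, -0.176], [-1.0, -0.001, 0.0]]
roll tool x,z,dz/dy,dx/dy [-0.032  -0.0012  0.0001 -0.0026] 0.00028933823446787924 15655
y [-0.01972505  0.0168151   0.02881175]
V yaw -10.077215858552467 off [-0.0025  0.045 ] 5911 0.0003651651691587196 Ly range [-0.0069258  0.0598855]
rim z 0.07549357729076438
rim x -0.08 y [-0.062   0.0902]
rim x -0.06 y [-0.0457  0.0901]
rim x -0.04 y [-0.0099  0.0904]
rim x 0.05 y [-0.0234  0.0902]
rim x 0.07 y [-0.0526  0.0901]
rim y -0.06 x [-0.1267  0.0938]
rim y 0 x [-0.1258  0.0907]
rim y 0.06 x [-0.1254  0.0909]
rim y 0.08 x [-0.1252  0.1079]
upper 0.02 965 [0.0385 0.0391 0.0439 0.0675 0.0693] 0.0986250087718035
```

View pics/w4.png

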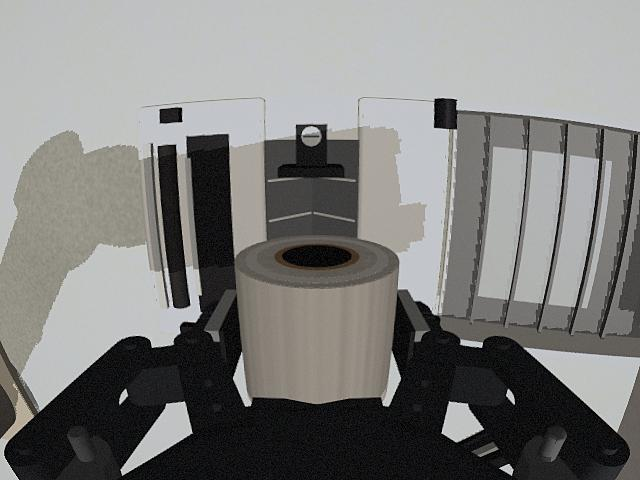

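The wrist view shows the V well and stop (plate top edge about px 280–343, 170) straight ahead of the roll. The roll needs about 3.5 mm towards −x of the printer and 2 mm towards +y.

Call:
{"method": "drive_tool", "body": {"series": [[[0.01, 0.002, -0.0035, 0, 0, 0, -1], [0.03, 0.002, -0.0035, 0, 0, 0, -1], [0.05, 0.002, -0.0035, 0, 0, 0, -1], [0.07, 0.002, -0.0035, 0, 0, 0, -1], [0.085, 0.002, -0.0035, 0, 0, 0, -1], [0.094, 0.002, -0.0035, 0, 0, 0, -1], [0.098, 0.002, -0.0035, 0, 0, 0, -1], [0.1, 0.002, -0.0035, 0, 0, 0, -1], [0.1, 0.002, -0.0035, 0, 0, 0, -1], [0.1, 0.002, -0.0035, 0, 0, 0, -1]]]}}

```text
time_s: 10.5
tcp_pos: [0.5654, 0.1797, 0.0612]
eef_rot: [0.705, 0.062, 0.704, -0.062]
wrist_force: [-0.0, -0.6, -1.5]
grip_width: 0.0589
```

```bash
python3 inhand.py; python3 well.py
```

```text
[0.56537547 0.17969745 0.06117569] 0.05890578005836891 [-0.02 -0.6  -1.49] [[0.001, 0.174, 0.985], [0.0, 0.985, -0.174], [-1.0, 0.001, 0.001]]
roll tool x,z,dz/dy,dx/dy [-0.032  -0.0012  0.001  -0.0019] 0.00028450717178255674 15668
y [-0.01969193  0.01808857  0.03504811]
V yaw -10.06571256321498 off [-0.0024  0.045 ] 6459 0.0003770253718173391 Ly range [0.02173523 0.06094694]
rim z 0.07551306177152373
rim x -0.08 y [-0.0845  0.0902]
rim x -0.06 y [-0.019   0.0901]
rim x -0.04 y [-0.0606  0.0902]
rim x 0.05 y [-0.0173  0.09  ]
rim x 0.07 y [-0.0843  0.09  ]
rim y -0.06 x [-0.1141  0.0798]
rim y 0 x [-0.1256  0.091 ]
rim y 0.06 x [-0.125   0.0907]
rim y 0.08 x [-0.1244  0.1025]
upper 0.02 4602 [0.0237 0.0239 0.042  0.0664 0.0688] 0.09746227929118526
```

Call:
{"method": "drive_tool", "body": {"series": [[[0.001, 0, 0, 0, 0, 0, -1], [0.002, 0, 0, 0, 0, 0, -1], [0.003, 0, 0, 0, 0, 0, -1], [0.004, 0, 0, 0, 0, 0, -1], [0.0045, 0, 0, 0, 0, 0, -1], [0.005, 0, 0, 0, 0, 0, -1], [0.005, 0, 0, 0, 0, 0, -1], [0.005, 0, 0, 0, 0, 0, -1]]]}}

```text
time_s: 11.4
tcp_pos: [0.5651, 0.1795, 0.0555]
eef_rot: [0.705, 0.062, 0.704, -0.062]
wrist_force: [-0.2, 0.8, -1.3]
grip_width: 0.0593
```

Call:
{"method": "drive_tool", "body": {"series": [[[0.0003, 0, 0, 0, 0, 0, -1], [0.0006, 0, 0, 0, 0, 0, -1], [0.0006, 0, 0, 0, 0, 0, -1], [0.0006, 0, 0, 0, 0, 0, -1]]]}}

```text
time_s: 11.8
tcp_pos: [0.5653, 0.1795, 0.0553]
eef_rot: [0.705, 0.062, 0.704, -0.062]
wrist_force: [-0.0, 0.9, 3.1]
grip_width: 0.0591
```

Contact felt (about −1.5 → +3.1 N). Releasing.

Call:
{"method": "drive_tool", "body": {"series": [[[0.0006, 0, 0, 0, 0, 0, 0.42], [0.0006, 0, 0, 0, 0, 0, 0.45], [0.0006, 0, 0, 0, 0, 0, 0.5], [0.0006, 0, 0, 0, 0, 0, 0.6], [0.0006, 0, 0, 0, 0, 0, 0.8], [0.0006, 0, 0, 0, 0, 0, 0.8], [0.0006, 0, 0, 0, 0, 0, 0.8], [0.0006, 0, 0, 0, 0, 0, 0.8]]]}}

```text
time_s: 12.6
tcp_pos: [0.5648, 0.1796, 0.0543]
eef_rot: [0.704, 0.062, 0.704, -0.062]
wrist_force: [-0.1, -1.0, -0.7]
grip_width: 0.0765
```

```bash
python3 inhand.py
```

```text
[0.56479925 0.17957338 0.05429061] 0.07646376676554262 [-0.14 -0.99 -0.72] [[-0.0, 0.174, 0.985], [0.0, 0.985, -0.174], [-1.0, 0.0, -0.0]]
roll tool x,z,dz/dy,dx/dy [-0.0329 -0.0008  0.0016 -0.0014] 0.00028911879309679103 15599
y [-0.01897657  0.01887771  0.03493908]
```

The roll is bedded (axis z about 0.087, in line) and released. Rising straight up and moving back behind the guide tab.

Call:
{"method": "drive_tool", "body": {"series": [[[-0.01, 0, 0, 0, 0, 0, 0.8], [-0.03, 0, 0, 0, 0, 0, 0.8], [-0.06, 0, 0, 0, 0, 0, 0.8], [-0.09, 0, 0, 0, 0, 0, 0.8], [-0.11, -0.01, 0, 0, 0, 0, 0.8], [-0.12, -0.04, 0, 0, 0, 0, -1], [-0.12, -0.075, 0, 0, 0, 0, -1], [-0.12, -0.1, 0, 0, 0, 0, -1], [-0.12, -0.11, 0, 0, 0, 0, -1], [-0.12, -0.11, 0, 0, 0, 0, -1], [-0.12, -0.11, 0, 0, 0, 0, -1], [-0.12, -0.11, 0, 0, 0, 0, -1]]]}}

```text
time_s: 13.85
tcp_pos: [0.5459, 0.0733, 0.1741]
eef_rot: [0.704, 0.061, 0.705, -0.061]
wrist_force: [0.7, -0.1, 0.3]
grip_width: -0.0002
```

```bash
cat > look.py <<'E'
from h import *
import sys
o=manip.get_obs(); Rm=rot(o).as_matrix(); tp=o["tcp_pos"]; print("tcp",tp,o["grip_width"],o["wrist_force"].round(2))
org=np.array([.5672,.1837]); a=np.radians(-10.05); ex=np.array([np.cos(a),np.sin(a)]); ey=np.array([-ex[1],ex[0]]); org=org-.0024*ex+.0012*ey
M=np.stack([ex,ey],1); print("tcp in printer",(tp[:2]-org)@M)
d=manip.get_image("wrist"); cv2.imwrite("pics/%s.png"%sys.argv[1],d["img"][...,::-1]); t,P=wcloud(d,tp,Rm)
print("tips: max tool x",np.percentile(t[(abs(t[...,2])<.02)&(abs(t[...,1])<.015)&(t[...,0]<.02)][:,0],99.8))
P=P.reshape(-1,3); L=(P[:,:2]-org)@M
B=P[:,2]
k=(abs(L[:,1]+.0)<.07)&(abs(L[:,0])<.03)&(B>.105)&(B<.125)
if k.any():
    s=L[k]; print("roll y",np.percentile(s[:,1],[.5,99.5]).round(4)); 
    Q=P[k]; 
    from scipy.optimize import least_squares
    f=lambda p:np.hypot(L[k][:,0]-p[0]-p[2]*L[k][:,1],Q[:,2]-p[1])-.03
    r=least_squares(f,[0,.087,0],loss="cauchy",f_scale=.001); print("roll x,z,dyaw",r.x.round(4))
k=(abs(L[:,0])<.008)&(L[:,1]<-.0)&(L[:,1]>-.1)&(abs(B-.098)<.004)
print("tab+plate y",np.percentile(L[k][:,1],[.5,5,50,95,99.5]).round(4),k.sum(),np.median(B[k]))
k=(abs(L[:,0])<.03)&(L[:,1]<-.06)&(L[:,1]>-.08)&(abs(B-.098)<.004); print("tab x",np.percentile(L[k][:,0],[.5,50,99.5]).round(4))
k=(abs(L[:,0])<.018)&(L[:,1]>.02)&(L[:,1]<.08)&(abs(B-.098)<.004)
if k.sum()>20: print("stop y",np.percentile(L[k][:,1],[.5,5,50,99]).round(4))
E
python3 look.py w5
```

```text
tcp [0.54594434 0.07327441 0.17411429] -0.00017978783187999918 [ 0.68 -0.14  0.33]
tcp in printer [ 0.00074058 -0.11364047]
tips: max tool x -0.023244084929297974
roll y [-0.0347  0.0221]
roll x,z,dyaw [-0.0001  0.0874  0.0017]
tab+plate y [-0.0799 -0.0784 -0.0636 -0.049  -0.0345] 1304 0.09947584727247694
tab x [-0.0092 -0.0003  0.0086]
stop y [0.037  0.0373 0.0398 0.0439]
```

View pics/w5.png

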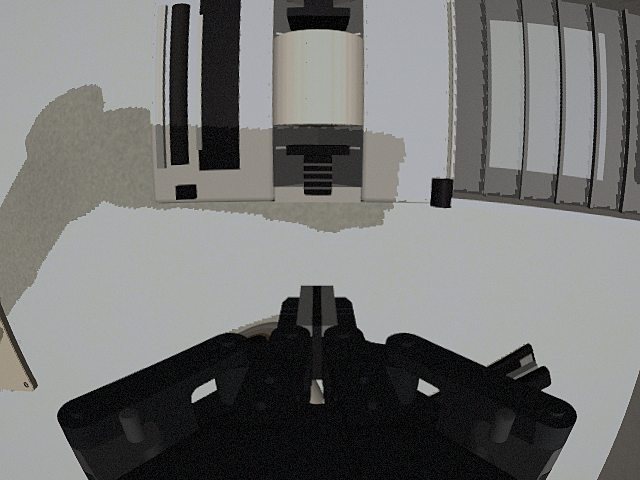

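The roll is bedded (x −0.1 mm, z 87.4 mm, skew 0.002 rad; px 274–362, 30–125). The tab is at (318,178) with its rear end at y −80 mm, and the stop face is at y +37 mm. I'll lower the shut fingers behind the tab.

Call:
{"method": "drive_tool", "body": {"series": [[[0.02, 0, 0, 0, 0, 0, -1], [0.05, 0, 0, 0, 0, 0, -1], [0.08, 0, 0, 0, 0, 0, -1], [0.1, 0, 0, 0, 0, 0, -1], [0.108, 0, 0, 0, 0, 0, -1], [0.108, 0.004, 0, 0, 0, 0, -1], [0.108, 0.008, 0, 0, 0, 0, -1], [0.108, 0.011, 0, 0, 0, 0, -1], [0.108, 0.014, 0, 0, 0, 0, -1], [0.108, 0.016, 0, 0, 0, 0, -1], [0.108, 0.018, 0, 0, 0, 0, -1]]]}}

```text
time_s: 15.0
tcp_pos: [0.5491, 0.0893, 0.0667]
eef_rot: [0.705, 0.062, 0.704, -0.062]
wrist_force: [-0.0, 0.5, 0.4]
grip_width: -0.0003
```

```bash
python3 look.py w6
```

```text
tcp [0.54905544 0.08929769 0.0667049 ] -0.0002698678483779691 [-0.01  0.46  0.41]
tcp in printer [ 0.00100776 -0.09732015]
tips: max tool x -0.007785661708157852
roll y [-0.0344  0.0187]
roll x,z,dyaw [0.     0.0874 0.0009]
tab+plate y [-0.089  -0.085  -0.0638 -0.0488 -0.0479] 4138 0.09941222248852061
tab x [-0.0089  0.      0.0088]
```

Call:
{"method": "drive_tool", "body": {"series": [[[0, 0.0015, 0, 0, 0, 0, -1], [0, 0.003, 0, 0, 0, 0, -1], [0, 0.0045, 0, 0, 0, 0, -1], [0, 0.006, 0, 0, 0, 0, -1], [0, 0.0075, 0, 0, 0, 0, -1], [0, 0.009, 0, 0, 0, 0, -1], [0, 0.0105, 0, 0, 0, 0, -1], [0, 0.012, 0, 0, 0, 0, -1]]]}}

```text
time_s: 15.85
tcp_pos: [0.5509, 0.1006, 0.0663]
eef_rot: [0.704, 0.062, 0.704, -0.062]
wrist_force: [0.2, -2.1, 0.8]
grip_width: 0.0001
```

Call:
{"method": "drive_tool", "body": {"series": [[[0, 0.001, 0, 0, 0, 0, -1], [0, 0.002, 0, 0, 0, 0, -1], [0, 0.003, 0, 0, 0, 0, -1], [0, 0.004, 0, 0, 0, 0, -1], [0, 0.005, 0, 0, 0, 0, -1], [0, 0.006, 0, 0, 0, 0, -1], [0, 0.007, 0, 0, 0, 0, -1], [0, 0.008, 0, 0, 0, 0, -1], [0, 0.009, 0, 0, 0, 0, -1], [0, 0.01, 0, 0, 0, 0, -1], [0, 0.011, 0, 0, 0, 0, -1], [0, 0.012, 0, 0, 0, 0, -1]]]}}

```text
time_s: 17.05
tcp_pos: [0.553, 0.1125, 0.0663]
eef_rot: [0.704, 0.062, 0.704, -0.062]
wrist_force: [-0.6, -5.0, 1.0]
grip_width: 0.0
```

```bash
python3 look.py w7
```

```text
tcp [0.553026   0.11248574 0.06629939] 3.7562110150504857e-06 [-0.62 -5.01  0.96]
tcp in printer [ 0.00087091 -0.073795  ]
tips: max tool x 0.009423864883765152
roll y [-0.0659  0.0271]
roll x,z,dyaw [0.0001 0.0873 0.0004]
tab+plate y [-0.0654 -0.0614 -0.0474 -0.035  -0.0338] 3294 0.09951028829362635
tab x [-0.0137 -0.0001  0.0132]
stop y [0.037  0.0372 0.0396 0.0436]
```

Call:
{"method": "drive_tool", "body": {"series": [[[0, 0.001, 0, 0, 0, 0, -1], [0, 0.002, 0, 0, 0, 0, -1], [0, 0.003, 0, 0, 0, 0, -1], [0, 0.004, 0, 0, 0, 0, -1], [0, 0.005, 0, 0, 0, 0, -1], [0, 0.006, 0, 0, 0, 0, -1], [0, 0.007, 0, 0, 0, 0, -1], [0, 0.007, 0, 0, 0, 0, -1]]]}}

```text
time_s: 17.9
tcp_pos: [0.5543, 0.1198, 0.0663]
eef_rot: [0.704, 0.062, 0.704, -0.062]
wrist_force: [-0.3, -4.0, 0.7]
grip_width: -0.0002
```

```bash
python3 look.py w8
```

```text
tcp [0.554317   0.11979106 0.06628979] -0.00017370778108875842 [-0.32 -3.97  0.73]
tcp in printer [ 0.00086727 -0.06637649]
tips: max tool x 0.010366515715531792
roll y [-0.0644  0.0345]
roll x,z,dyaw [0.     0.0873 0.0006]
tab+plate y [-0.0581 -0.054  -0.0399 -0.0276 -0.0263] 3286 0.09949419831006881Traceback (most recent call last):
  File "look.py", line 19, in <module>
    k=(abs(L[:,0])<.03)&(L[:,1]<-.06)&(L[:,1]>-.08)&(abs(B-.098)<.004); print("tab x",np.percentile(L[k][:,0],[.5,50,99.5]).round(4))
                                                                                      ~~~~~~~~~~~~~^^^^^^^^^^^^^^^^^^^^^^^^
    return _quantile_unchecked(
        a, q, axis, out, overwrite_input, method, keepdims, weights)
    return _ureduce(a,
                    func=_quantile_ureduce_func,
    ...<5 lines>...
                    overwrite_input=overwrite_input,
                    method=method)
    r = func(a, **kwargs)
    result = _quantile(arr,
                       quantiles=q,
    ...<2 lines>...
                       out=out,
                       weights=wgt)
    slices_having_nans = np.isnan(arr[-1, ...])
                                  ~~~^^^^^^^^^
IndexError: index -1 is out of bounds for axis 0 with size 0
```

Call:
{"method": "drive_tool", "body": {"series": [[[0, 0.0005, 0, 0, 0, 0, -1], [0, 0.001, 0, 0, 0, 0, -1], [0, 0.0015, 0, 0, 0, 0, -1], [0, 0.002, 0, 0, 0, 0, -1]]]}}

```text
time_s: 18.35
tcp_pos: [0.5546, 0.1214, 0.0663]
eef_rot: [0.704, 0.062, 0.704, -0.062]
wrist_force: [-0.3, -5.5, 0.9]
grip_width: -0.0004
```

Call:
{"method": "drive_tool", "body": {"series": [[[0, 0.0003, 0, 0, 0, 0, -1], [0, 0.0005, 0, 0, 0, 0, -1], [0, 0.0005, 0, 0, 0, 0, -1]]]}}

```text
time_s: 18.65
tcp_pos: [0.5547, 0.122, 0.0663]
eef_rot: [0.704, 0.062, 0.704, -0.062]
wrist_force: [-0.4, -5.0, 0.5]
grip_width: 0.0001
```

Call:
{"method": "drive_tool", "body": {"series": [[[0, 0.0003, 0, 0, 0, 0, -1], [0, 0.0005, 0, 0, 0, 0, -1], [0, 0.0005, 0, 0, 0, 0, -1]]]}}

```text
time_s: 18.95
tcp_pos: [0.5547, 0.1224, 0.0663]
eef_rot: [0.704, 0.062, 0.704, -0.062]
wrist_force: [-0.5, -4.8, 0.0]
grip_width: -0.0006
```

Call:
{"method": "drive_tool", "body": {"series": [[[0, 0.0003, 0, 0, 0, 0, -1], [0, 0.0005, 0, 0, 0, 0, -1], [0, 0.0005, 0, 0, 0, 0, -1]]]}}

```text
time_s: 19.25
tcp_pos: [0.5548, 0.1224, 0.0663]
eef_rot: [0.704, 0.062, 0.704, -0.062]
wrist_force: [-0.5, -6.1, 0.6]
grip_width: -0.0002
```

Call:
{"method": "drive_tool", "body": {"series": [[[0, 0.0003, 0, 0, 0, 0, -1], [0, 0.0005, 0, 0, 0, 0, -1], [0, 0.0005, 0, 0, 0, 0, -1]]]}}

```text
time_s: 19.55
tcp_pos: [0.5547, 0.1224, 0.0663]
eef_rot: [0.704, 0.062, 0.704, -0.062]
wrist_force: [-0.9, -6.7, 0.4]
grip_width: -0.0002
```

Call:
{"method": "drive_tool", "body": {"series": [[[0, 0.0003, 0, 0, 0, 0, -1], [0, 0.0006, 0, 0, 0, 0, -1], [0, 0.0006, 0, 0, 0, 0, -1], [0, 0.0006, 0, 0, 0, 0, -1], [0, 0.0006, 0, 0, 0, 0, -1]]]}}

```text
time_s: 20.05
tcp_pos: [0.5547, 0.1224, 0.0663]
eef_rot: [0.704, 0.062, 0.705, -0.063]
wrist_force: [-0.8, -8.4, 1.0]
grip_width: -0.0001
```

```bash
sed -i '/tab x/d' look.py; python3 look.py w9
```

```text
tcp [0.55473204 0.12235909 0.06630319] -0.00010571698994508165 [-0.76 -8.43  1.03]
tcp in printer [ 0.0008278  -0.06377544]
tips: max tool x 0.010267879367813152
roll y [-0.0642  0.0372]
roll x,z,dyaw [0.     0.0873 0.0009]
tab+plate y [-0.0554 -0.0513 -0.0374 -0.025  -0.0239] 3281 0.0994788606087453
stop y [0.0411 0.0416 0.0427 0.0436]
```

The push has stalled at 8.4 N, with the TCP stationary through a further 1.6 mm of commanded travel. The roll end is at the stop face (y 37 mm), so I'm backing off and rising.

Call:
{"method": "drive_tool", "body": {"series": [[[0, 0, 0, 0, 0, 0, -1], [0, -0.002, 0, 0, 0, 0, -1], [0, -0.006, 0, 0, 0, 0, -1], [0, -0.015, 0, 0, 0, 0, -1], [0, -0.03, 0, 0, 0, 0, -1], [0, -0.045, 0, 0, 0, 0, -1], [-0.03, -0.05, 0, 0, 0, 0, -1], [-0.07, -0.05, 0, 0, 0, 0, -1], [-0.1, -0.05, 0, 0, 0, 0, -1], [-0.11, -0.05, 0, 0, 0, 0, -1], [-0.11, -0.05, 0, 0, 0, 0, -1], [-0.11, -0.05, 0, 0, 0, 0, -1], [-0.11, -0.05, 0, 0, 0, 0, -1]]]}}

```text
time_s: 21.4
tcp_pos: [0.5451, 0.0746, 0.1747]
eef_rot: [0.703, 0.062, 0.705, -0.062]
wrist_force: [-0.3, -0.2, -0.1]
grip_width: 0.0002
```

```bash
python3 look.py w10
```

```text
tcp [0.54510523 0.07462205 0.17473474] 0.00017621888437913542 [-0.25 -0.24 -0.12]
tcp in printer [-0.00032083 -0.11245994]
tips: max tool x -0.02337224705808216
roll y [-0.0195  0.0372]
roll x,z,dyaw [-0.0001  0.0874  0.0018]
tab+plate y [-0.0512 -0.0499 -0.0353 -0.0212 -0.0199] 1299 0.09947962626767787
stop y [0.0423 0.0423 0.0431 0.0437]
```

View pics/w10.png

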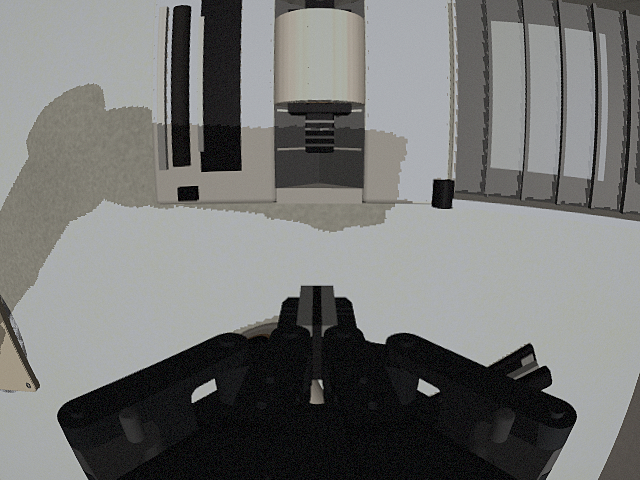

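The guide plate (px 288–350, 107) sits snug against the roll (px 275–364, 10–105). The roll spans y −19.5 to +37.2 mm, touching the stop, and the robot is clear of everything. Handing in.

```bash
python3 -c "
from workcell import manip
print(manip.finish_job())"
```

```text
the job is handed in; nothing more can be done
None
```

The label roll is loaded in the printer and the edge guide is snug behind it, and I handed the job in at about 21.5 s. I took the smallest roll from the tray, lowered it into the V well until I felt contact of about 5 N, and released it. I then pushed the guide tab with the fingers shut until it stalled at 8.4 N, held it there, and backed the arm clear.

**Final check (wrist camera, arm clear):**

| Check | Measured |
|---|---|
| Roll axis, x | −0.1 mm |
| Roll axis, height | 87.4 mm |
| Skew | 0.002 rad |
| Roll ends along y | −19.5 mm and +37.2 mm |
| Stop face (seen before the push) | about +37 mm |
| Guide face | about −20 mm, against the roll |
| Wrist force | about 0 N |

**What disagreed or went wrong:**
- **Finger reach:** two cameras showed the fingertips about 29 mm further back than `manip.tip_reach` implies. I used the measured value.
- **Camera disagreement:** the first top-camera estimate of the well's x position was about 2.5 mm off the wrist camera's. I trusted the wrist camera, because it also measured the roll in the gripper.
- **First move:** it swung closer to the base than I intended, with no effect on anything.
- **Not measured:** the force on the end stop itself could only be inferred, at roughly 4–6 N from the wrist reading. The mug, handset and stapler were not re-measured at the end. I felt no contact with them in any move.

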